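# Gauge the descaled boiler sleeves and sort them

## Task

The two outlet sleeves of the water boiler have come out of the descaler; find out with the bore gauge whether each is clear. First stand the glass jar that blocks the gauge somewhere else on the drainer, well clear of it. Then, one sleeve at a time, slide it down the leaning pin as far as it goes without forcing it, and sort it before you take the next: a sleeve that goes fully home against the collar is clear and is stood upright on the slotted draining tray, one that stops short is still furred up and goes back into the deep descaling pan; leave the cups, jug and spoon at the back alone.

Things in the scene. Friction and masses are not known exactly. Their poses are not given: they have to be found in the camera images.
- gauge: bore gauge on the drainer, fixed in place: dark steel foot 112 x 84 x 12 mm with a grey angled block, from which the gauge pin leans over the foot's end. Origin: on the work surface under the centre of the collar's face; z up; the pin leans towards -x of this frame (to the right as the robot sees it, and somewhat towards the robot). The foot reaches from x = -45 to +67 mm.
- gauge_pin: the gauge's steel pin, diameter 16 mm, 70 mm long with a round nose, leaning 40 degrees from vertical; it stands on a collar of diameter 38 mm. Origin: centre of the collar's face, where the pin begins, 42 mm above the work surface; z runs along the pin to its nose (nose at z = 70 mm), y is level. A sleeve is fully home when its lower end is against the collar.
- sleeve_a: first outlet sleeve: upright stainless tube, outside 30 mm, 62 mm long, bore 19 mm open at both ends, thin black ring 8 mm above its foot. Origin: centre of its lower end, z along the tube. The two look alike outside; one that is furred up has hard limescale inside, 24 to 38 mm from its ends, so the pin enters only about 26 mm. Which are clear is not known before the trial.
- sleeve_b: second outlet sleeve: upright stainless tube, outside 30 mm, 62 mm long, bore 19 mm open at both ends, thin black ring 8 mm above its foot. Origin: centre of its lower end, z along the tube. The two look alike outside; one that is furred up has hard limescale inside, 24 to 38 mm from its ends, so the pin enters only about 26 mm. Which are clear is not known before the trial.
- tray: low steel draining tray with black slots in its grille, 166 x 112 mm, rim 16 mm high and 4 mm wide; the grille's top is 10 mm above the tray's foot. Origin: centre of its underside, x along the 166 mm side. For clear sleeves.
- pan: deep steel catering pan for descaling, empty, 176 x 108 mm over its rim, inside 154 x 88 mm, 65 mm high, floor 3 mm thick. Origin: centre of its underside, x along the long side. For sleeves that are still furred up.
- spice_jar: glass spice jar with a yellow screw lid (fixed), square with rounded corners, 42 mm across its flat sides, 96 mm high, standing at the foot of the gauge, under the pin's nose, in the way of the hand. Origin: centre of its underside, x and y across its flat sides, z up.
- espresso_cup_1: the outer (left) one of two striped espresso cups, standing upside down at the back of the drainer, 65 mm wide (88 mm with its handle), 50 mm high. Origin: centre of its underside. To be left alone.
- milk_jug_3: steel milk jug at the back of the drainer, 76 x 116 mm, 97 mm high. Origin: centre of its underside. To be left alone.
- teaspoon_1: teaspoon lying at the back of the drainer, 130 x 26 x 11 mm. Origin: centre of its underside. To be left alone.
Things that resemble listed ones, but are neither listed nor needed, are in the scene too. What is meant by the spice_jar is not blue or green, and is the larger of those in its own colour.

How it is judged:
On the way, in this order (a step that is already met when the one before it is completed fails the run):
1. the jar stands upright on the drainer, its centre more than 130 mm from the gauge's origin (horizontal distance between spice_jar and gauge above 0.13 m and height (world z) of spice_jar between -0.006 and 0.006 m and angle between spice_jar's own z axis and vertical below 0.1 rad and linear speed of spice_jar below 0.03 m/s), for 0.2 s.
2. one sleeve has been slid down the pin as far as it goes: a clear one to within 6 mm of the collar, a furred one until the pin's nose meets the limescale (its lower end less than 49 mm from the collar) (((x of sleeve_a in the frame of gauge_pin between -0.004 and 0.004 m and y of sleeve_a in the frame of gauge_pin between -0.004 and 0.004 m and z of sleeve_a in the frame of gauge_pin between -0.003 and 0.006 m and angle between the z axis of sleeve_a and the z axis of gauge_pin, either way round below 0.15 rad) or (x of sleeve_b in the frame of gauge_pin between -0.004 and 0.004 m and y of sleeve_b in the frame of gauge_pin between -0.004 and 0.004 m and z of sleeve_b in the frame of gauge_pin between -0.003 and 0.049 m and angle between the z axis of sleeve_b and the z axis of gauge_pin, either way round below 0.15 rad))), for 0.1 s.
3. the sleeve tried first lies where it belongs (clear: upright on the tray, furred: in the pan) and the other has been slid down the pin as far as it goes ((((x of sleeve_a in the frame of tray between -0.075 and 0.075 m and y of sleeve_a in the frame of tray between -0.048 and 0.048 m and z of sleeve_a in the frame of tray between 0.006 and 0.014 m and angle between sleeve_a's own z axis and vertical below 0.12 rad and linear speed of sleeve_a below 0.03 m/s) and (x of sleeve_b in the frame of gauge_pin between -0.004 and 0.004 m and y of sleeve_b in the frame of gauge_pin between -0.004 and 0.004 m and z of sleeve_b in the frame of gauge_pin between -0.003 and 0.049 m and angle between the z axis of sleeve_b and the z axis of gauge_pin, either way round below 0.15 rad)) or ((x of sleeve_b in the frame of pan between -0.08 and 0.08 m and y of sleeve_b in the frame of pan between -0.047 and 0.047 m and z of sleeve_b in the frame of pan between -0.005 and 0.035 m and linear speed of sleeve_b below 0.03 m/s) and (x of sleeve_a in the frame of gauge_pin between -0.004 and 0.004 m and y of sleeve_a in the frame of gauge_pin between -0.004 and 0.004 m and z of sleeve_a in the frame of gauge_pin between -0.003 and 0.006 m and angle between the z axis of sleeve_a and the z axis of gauge_pin, either way round below 0.15 rad)))), for 0.1 s.
At the end, for the whole second after the job is handed in: Clear sleeve upright (7 degrees) on the tray's grille, its centre inside the rim; furred sleeve inside the pan, its lower end under 35 mm above the pan's underside; jar upright on the drainer, its centre over 130 mm from the gauge's origin; all at rest (all of step 1 and x of sleeve_a in the frame of tray between -0.075 and 0.075 m and y of sleeve_a in the frame of tray between -0.048 and 0.048 m and z of sleeve_a in the frame of tray between 0.006 and 0.014 m and angle between sleeve_a's own z axis and vertical below 0.12 rad and linear speed of each of sleeve_a, sleeve_b below 0.03 m/s and x of sleeve_b in the frame of pan between -0.08 and 0.08 m and y of sleeve_b in the frame of pan between -0.047 and 0.047 m and z of sleeve_b in the frame of pan between -0.005 and 0.035 m); the robot touches nothing.
It fails at once if the espresso cup, the milk jug or the teaspoon was shifted by more than 30 mm (distance of any of espresso_cup_1, milk_jug_3, teaspoon_1 from where it was at the start of the episode above 0.03 m).
It fails at once if a sleeve was forced onto the gauge with more than 60 N (contact force between any of sleeve_a, sleeve_b and gauge above 60 N).
It fails at once if the jar was tipped over (more than 45 degrees) (angle between spice_jar's own z axis and vertical above 0.8 rad).
It also fails if it takes over 72 s, if anything falls off the work surface, if the arm or the gripper's body presses on something with over 40 N, if the wrist force passes 120 N, or if a joint passes its speed limit or range.

## Robot

A 7-joint arm with a two-finger parallel gripper is mounted at the origin on a cart in front of the work surface, level with it; the furniture and walls round the work are solid. World frame = base frame: x ahead of the robot, y to its left, z up, the work surface at z = 0. Lengths are in m, angles in rad, forces in N, time in s.
With the tool pointing down it reaches from about 0.425 to 0.925 m from the base axis. Payload 6.8 kg.
Tool frame: the origin (TCP) lies on the front face of the gripper's body, between the roots of the fingers; the fingertips stand 73 mm ahead of it and the grasp point (between the pads) lies 54 mm ahead of it (env.nose_length is the distance from the TCP to the fingertips, in m); z points along the fingers, y is the line along which they close (so a half turn about z gives the same grasp; the last joint's range is limited). The gripper opens to 85 mm and grips with 20 to 120 N. Pads are 22 mm wide; open, the fingers measure 114 mm over their backs; the gripper's body (76 mm by 85 mm) begins 54 mm behind the grasp point. The pads swing forward as they close: fully open they stand 13 mm farther back than shut.
Start: joints at [1.129, 0.477, 0.022, 1.555, -0.011, 1.109, -0.083], TCP at [0.221, -0.638, 0.304] pointing down, gripper open.
Joint ranges: [-2.96, 2.96], [-0.34, 2.1], [-1.41, 1.46], [0.24, 2.44], [-1.37, 4.51], [0.17, 1.92], [-2.96, 2.96]. Speed limits (rad/s): [2.39, 2.39, 3.14, 3.14, 3.14, 3.14, 3.14].

## Interface

Orientations are given as a unit quaternion [w, x, y, z].
In Python, from cell import env, kin, camera, calibration, job gives the robot as it stands. The module is installed in compiled form; this text tells all that it offers. Calls block until the motion is done:
- env.reach(position, orientation): joint-space move of the TCP to a pose.
- env.movel(position, velocity=0.15, rot=None, stop_force=None): straight line of the TCP; rot=None keeps the orientation; velocity is the mean speed in m/s. With stop_force (N) it stops when the force on the tool has changed by that much, and returns True; else False.
- env.goto_joints(angles): joint-space move.
- env.grip(opening, f_grip=None): finger opening in m; f_grip is the grip in N (None keeps the last); returns when the fingers have stopped.
- env.dwell(seconds).
- kin.inverse_kinematics(position, orientation): joint angles nearest the present ones, or None.
- env.get_state(): the state.
- camera(name): name is "side" or "top"; returns (picture, depth): 384x512x3 uint8, blue, green, red; 384x512 float32, m along the optical axis (not along the pixel's ray), 0 where there is no reading.
- calibration(name): a dict with "fx", "fy", "cx", "cy" (pixels), "rvec" (rotation vector, rad) and "tvec" (3), from world to camera coordinates, as OpenCV has them. Camera axes: x right, y down, z forward; pixel columns grow to the right and rows downward; lengths in m; the calibration is good to about 2 mm. A picture is of the moment at which its call begins. calibration takes no time and is no camera call.
A pose or a line that the arm cannot do raises env.PlanningError and nothing moves.
- job.job_done(): hands the job in; it is judged then, once.
The state is a dict: "time": time; "qpos": joint angles; "joint_velocities": joint speeds; "joint_torque": joint torques, N m; "tcp_pos": TCP position; "orientation": TCP orientation; "force": force on the tool from outside, world axes, zero at the start; "torque": the same for the moment, N m; "opening": finger opening in m; "gripper_force": force on a finger pad.
Only numpy, scipy, OpenCV 4.12 (cv2) and the standard library are available. Lean on these libraries where they do the work, as an engineer would, in place of code of your own. Each camera call takes 0.05 s, during which the arm holds its last target. There are 200 camera calls.

## Working session

There is one attempt and no reset: what is moved stays moved. The work goes in short steps, each a Python script; the robot and the scene stay as the last script left them, time stands still between calls to the robot, and variables do not carry over. Pictures are saved under pics/ and viewed, at most 10 in all, crops included, and the job is handed in when it is done.

```bash
mkdir -p pics; ls
cat > h.py <<'E'
import numpy as np, cv2
from cell import env, kin, camera, calibration, job
def cal(n):
    c=calibration(n); K=np.array([[c["fx"],0,c["cx"]],[0,c["fy"],c["cy"]],[0,0,1.]])
    return K,cv2.Rodrigues(np.array(c["rvec"],float))[0],np.array(c["tvec"],float).reshape(3)
def cloud(n,d):
    K,R,t=cal(n); v,u=np.mgrid[:d.shape[0],:d.shape[1]]
    P=np.stack([(u-K[0,2])/K[0,0]*d,(v-K[1,2])/K[1,1]*d,d],-1)
    W=(P-t)@R; W[d<=0]=np.nan; return W
def proj(n,p):
    K,R,t=cal(n); q=K@(R@np.asarray(p,float)+t); return q[:2]/q[2]
E
python3 - <<'E'
from h import *
for n in("top","side"):
    im,d=camera(n); np.savez("pics/%s0.npz"%n,im=im,d=d); cv2.imwrite("pics/%s0.png"%n,cv2.resize(im,(800,600),interpolation=cv2.INTER_CUBIC))
    K,R,t=cal(n); print(n,K[0,0],-R.T@t,R[2])
print(env.get_state(), env.nose_length)
E
```

```text
pics
top 397.64064307473876 [0.50283433 0.0135838  0.96348381] [ 0.10501648 -0.01309201 -0.9943843 ]
side 473.2370704333757 [ 0.53668624 -0.91008166  0.77027776] [ 0.06084417  0.79159791 -0.60800554]
{'time': 0.1, 'qpos': array([ 1.12886684,  0.47772221,  0.02234929,  1.55640096, -0.01148627,
        1.10927181, -0.08310482]), 'joint_velocities': array([-0.0001644 , -0.00128812,  0.00062344, -0.00459585, -0.00027444,
       -0.0022515 , -0.00026206]), 'joint_torque': array([ 4.31162131e-03, -5.97762251e+01,  1.61355950e+00, -2.81956530e+01,
        1.27906716e-02,  5.02410752e-03,  4.70422617e-05]), 'tcp_pos': array([ 0.22102128, -0.63733312,  0.30299933]), 'orientation': array([-8.11134207e-04,  9.86100460e-01,  1.66148075e-01, -2.06461727e-04]), 'force': array([ 0.13605512, -0.6338117 ,  0.70727684]), 'torque': array([-0.01494113, -0.01381288,  0.03581322]), 'gripper_force': 0.0, 'opening': 0.08515729414660402} 0.0726
```

View pics/top0.png

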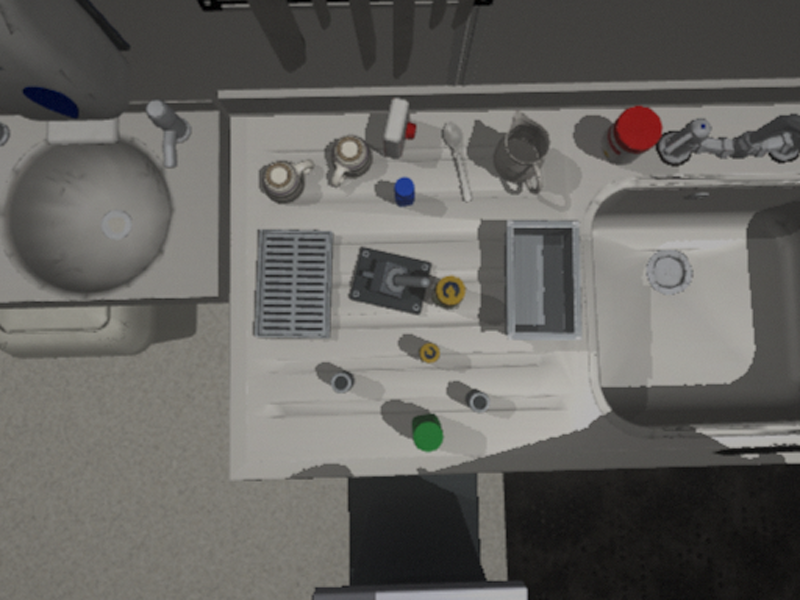

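View pics/side0.png

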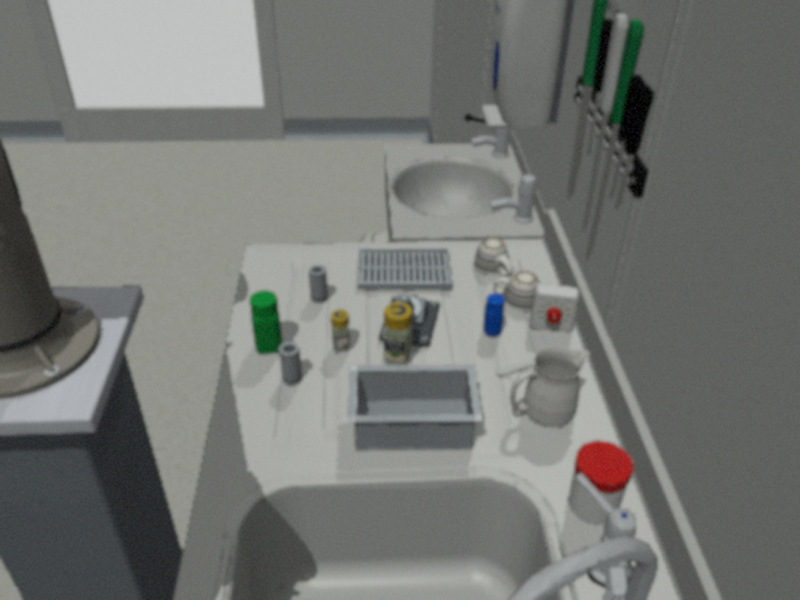

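Run:
```python
from h import *
Z={n:np.load("pics/%s0.npz"%n) for n in("top","side")}
W={n:cloud(n,Z[n]["d"]) for n in Z}
im=Z["top"]["im"]; a=im[145:280,205:345]; b=Z["side"]["im"][170:270,200:300]
cv2.imwrite("pics/crop1.png",np.hstack([cv2.resize(a,(500,482),interpolation=cv2.INTER_CUBIC)[:,:],cv2.resize(b,(300,300),interpolation=cv2.INTER_CUBIC)[np.clip(np.arange(482),0,299)]]))
wt=W["top"]
print("table z top/side:")
for p in((300,240),(230,275),(180,290)):
    print(wt[p[1],p[0]])
def box(n,u0,u1,v0,v1,zmin,zmax=1):
    p=W[n][v0:v1,u0:u1].reshape(-1,3); p=p[(p[:,2]>zmin)&(p[:,2]<zmax)]; return p
s=1/1.5625
for nm,(u,v,r) in dict(jar=(450,291,22),small=(429,352,16),slA=(342,381,20),slB=(478,400,20),green=(428,434,22)).items():
    p=box("top",int((u-r)*s),int((u+r)*s),int((v-r)*s),int((v+r)*s),.02)
    zt=np.percentile(p[:,2],90); q=p[p[:,2]>zt-.006]
    print(nm,len(q),"ztop",zt,"mean",q.mean(0),"min",q.min(0),"max",q.max(0))
for nm,(u,v,r) in dict(jar=(398,315,20),slA=(318,284,17),slB=(290,362,20)).items():
    p=box("side",int((u-r)*s),int((u+r)*s),int((v-1.5*r)*s),int((v+1.5*r)*s),.02)
    zt=np.percentile(p[:,2],95); q=p[p[:,2]>zt-.006]
    print("side",nm,len(q),"ztop",zt,"mean",q.mean(0),"min",q.min(0),"max",q.max(0))
```

```text
table z top/side:
[ 0.46260802 -0.08392288  0.00071621]
[0.38518774 0.08531862 0.00222727]
[0.35387795 0.20371963 0.00231989]
jar 285 ztop 0.09803699459089914 mean [ 0.58576807 -0.05200435  0.09624883] min [ 0.56481741 -0.07238199  0.09204721] max [ 0.60456885 -0.01973623  0.09992732]
small 129 ztop 0.06806233413411565 mean [ 0.49846804 -0.02239708  0.0664035 ] min [ 0.48454403 -0.03586945  0.06208507] max [ 0.51149912 -0.0087906   0.0700603 ]
slA 102 ztop 0.0636569873453259 mean [0.45962115 0.1066388  0.06135291] min [0.4457419  0.09283208 0.057765  ] max [0.47467869 0.12028066 0.0658098 ]
slB 114 ztop 0.06271814712226806 mean [ 0.4266948  -0.09168884  0.06059786] min [ 0.41121189 -0.10621295  0.05682098] max [ 0.4404492  -0.07659081  0.06457603]
green 295 ztop 0.09808550880870949 mean [ 0.38550232 -0.01544388  0.09638441] min [ 0.36458476 -0.03512272  0.09221678] max [0.40447159 0.00389476 0.10033709]
side jar 202 ztop 0.09711518297558616 mean [ 0.58790988 -0.05267321  0.09538378] min [ 0.56609884 -0.07741946  0.09138512] max [ 0.60605599 -0.01541366  0.0986776 ]
side slA 68 ztop 0.06239387049768003 mean [0.46063523 0.10394572 0.06006673] min [0.44693777 0.08936574 0.05642922] max [0.47578731 0.12013419 0.06407929]
side slB 104 ztop 0.06184473071782548 mean [ 0.42793352 -0.09314717  0.0597597 ] min [ 0.41296914 -0.10909221  0.05606477] max [ 0.44222553 -0.07818889  0.06445138]
```

View pics/crop1.png

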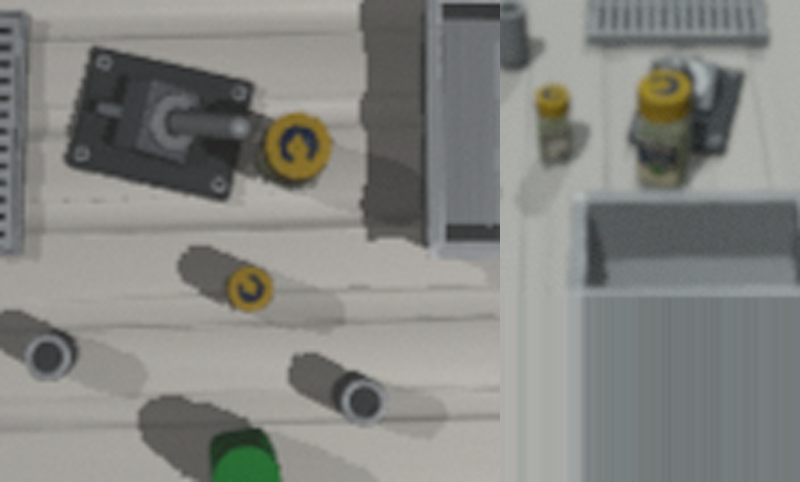

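Two yellow-lidded jars: large at (450,291), touching the gauge, top at 98 mm, and small at (429,352), top at 68 mm. The blue and green ones are excluded, so the large one is the spice_jar; the crop confirms it. The sleeves are at (342,381) and (478,400). Next I'll fit the gauge, tray, pan and jar yaw.

```bash
cat >> h.py <<'E'
from scipy.optimize import least_squares
def pinaxis(yaw): # pin leans to -x of gauge
    return np.array([-np.sin(np.radians(40))*np.cos(yaw),-np.sin(np.radians(40))*np.sin(yaw),np.cos(np.radians(40))])
def fitpin(P,x0,lo=15,hi=62,gate=.006,fixyaw=None):
    x=np.array(x0,float)
    for k in range(6):
        g=(.02,.012,.008,gate,gate,gate)[k]
        def ax(x):
            yaw=x[2] if fixyaw is None else fixyaw
            o=np.array([x[0],x[1],.042]);a=pinaxis(yaw);r=P-o;s=r@a
            return s,np.linalg.norm(r-s[:,None]*a,axis=1)
        s,d=ax(x);m=(s>lo/1e3)&(s<hi/1e3)&(abs(d-.008)<g)
        f=lambda x:(ax(x)[1]-.008)[m]
        R=least_squares(f,x,loss="soft_l1",f_scale=.002);x=R.x
    return x,m.sum(),np.sqrt((f(x)**2).mean())
E
python3 - <<'E'
from h import *
Z={n:np.load("pics/%s0.npz"%n) for n in("top","side")}
W={n:cloud(n,Z[n]["d"]) for n in Z}
s=1/1.5625
# foot: dark pixels in top
im=Z["top"]["im"]; g=im.max(2)
m=np.zeros(g.shape,np.uint8); m[150:205,218:282]=(g[150:205,218:282]<85)
w=W["top"]; m&=((w[...,2]>.007)&(w[...,2]<.018)).astype(np.uint8)
n,l,st,_=cv2.connectedComponentsWithStats(m); k=1+st[1:,4].argmax(); p=w[l==k]
r=cv2.minAreaRect((p[:,:2]*1000).astype(np.float32)); print("foot",r,cv2.boxPoints(r).round(1).tolist(),np.median(p[:,2]))
for nm,(u0,u1,v0,v1,za,zb) in dict(tray=(250,340,222,345,.012,.022),pan=(495,588,212,348,.057,.075)).items():
    q=w[int(v0*s):int(v1*s),int(u0*s):int(u1*s)].reshape(-1,3); q=q[(q[:,2]>za)&(q[:,2]<zb)]
    r=cv2.minAreaRect((q[:,:2]*1000).astype(np.float32)); print(nm,r,np.median(q[:,2]),cv2.boxPoints(r).round(1).tolist())
P=np.vstack([W["top"][140:210,215:300].reshape(-1,3),W["side"][175:225,235:290].reshape(-1,3)]);P=P[P[:,2]>.03]
for src in("top","side","both"):
    Q={"top":W["top"][140:210,215:300].reshape(-1,3),"side":W["side"][175:225,235:290].reshape(-1,3),"both":P}[src]
    Q=Q[(Q[:,2]>.03)&(np.hypot(Q[:,0]-.586,Q[:,1]+.052)>.025)]
    print(src,fitpin(Q,[.6,.01,np.radians(75)]))
# jar yaw
q=np.vstack([W["top"].reshape(-1,3),W["side"].reshape(-1,3)]);q=q[(np.hypot(q[:,0]-.587,q[:,1]+.053)<.032)&(q[:,2]>.02)&(q[:,2]<.065)]
print("jarbody",len(q))
def f(x):
    c,sn=np.cos(x[2]),np.sin(x[2]);d=q[:,:2]-x[:2];a=d@[c,sn];b=d@[-sn,c];return np.maximum(abs(a),abs(b))-.021
for y0 in(-.7,-.3,0,.4):
    R=least_squares(f,[.587,-.053,y0],loss="soft_l1",f_scale=.002);print(R.x,R.cost)
E
```

```text
foot ((611.1093139648438, 32.191688537597656), (111.67903137207031, 83.3460922241211), 76.00187683105469) [[557.2000122070312, -11.899999618530273], [638.0, -32.099998474121094], [665.0999755859375, 76.30000305175781], [584.2000122070312, 96.5]] 0.01189112261681058
tray ((610.1821899414062, 180.6146240234375), (112.4615249633789, 166.23257446289062), 87.37619018554688) 0.013675405901644304 [[524.5999755859375, 128.1999969482422], [690.5999755859375, 120.5999984741211], [695.7999877929688, 233.0], [529.7000122070312, 240.60000610351562]]
pan ((601.0608520507812, -192.57171630859375), (109.03271484375, 175.1803436279297), 88.43099212646484) 0.06456427545611192 [[512.0, -244.6999969482422], [687.0999755859375, -249.5], [690.0999755859375, -140.5], [515.0, -135.6999969482422]]
top (array([0.60792802, 0.02143111, 1.33279086]), np.int64(95), np.float64(0.0007411663186320689))
side (array([0.62365436, 0.01003667, 1.20675852]), np.int64(16), np.float64(0.0017902620021368644))
both (array([0.60803315, 0.02138222, 1.33712394]), np.int64(108), np.float64(0.0007508615039172091))
jarbody 303
[ 0.58598772 -0.05286893 -0.36438406] 0.000312058496651299
[ 0.58606397 -0.05287945 -0.3505909 ] 0.0003110856507652139
[ 0.58606397 -0.05287945 -0.35059124] 0.0003110856507668594
[ 0.58606397 -0.05287945 -0.35059124] 0.0003110856507668591
```

Gauge at (608, 21.5) mm, yaw 76°; the foot and pin fits agree. Jar at (586, -53), yaw -0.35. Next I'll check reachability of the whole plan and move the jar.

```bash
cat >> h.py <<'E'
from scipy.spatial.transform import Rotation as Ro
G=np.array([.608,.0215]); YAW=1.328; PA=pinaxis(YAW); PO=np.array([*G,.042])
def quat(y,z):
    y,z=np.array(y,float),np.array(z,float); R=np.column_stack([np.cross(y,z),y,z]); q=Ro.from_matrix(R).as_quat(); return q[[3,0,1,2]]
def down(psi): return quat([np.cos(psi),np.sin(psi),0],[0,0,-1])
LY=np.array([-np.sin(YAW),np.cos(YAW),0])
def tilt(sgn=1): return quat(sgn*LY,-PA)
def st():
    s=env.get_state(); print("t %.2f tcp %s F %s op %.4f gf %.1f"%(s["time"],s["tcp_pos"].round(4),s["force"].round(1),s["opening"],s["gripper_force"])); return s
E
cat > mv1.py <<'E'
from h import *
J=[.586,-.053]
for sg in(-1,1):
    psiG=YAW+np.pi/2 if sg==1 else YAW-np.pi/2
    for nm,p,o in(("jar",[*J,.116],down(-.35 if sg==-1 else -.35+np.pi)),("A",[.46,.1055,.094],down(psiG)),("Ahi",[.46,.1055,.2],down(psiG)),("B",[.427,-.092,.094],down(psiG)),("pin",PO+PA*.095,tilt(sg)),("pre",PO+PA*.18,tilt(sg)),("tray",[.58,.18,.105],down(psiG)),("pan",[.6,-.193,.1],down(psiG))):
        q=kin.inverse_kinematics(p,o); print(sg,nm,None if q is None else np.round(q,2))
E
python3 mv1.py
```

```text
-1 jar [ 0.32  0.61 -0.44  1.88  0.38  0.73 -0.69]
-1 A [ 0.19  0.57 -0.67  2.15  0.62  0.62 -1.16]
-1 Ahi [ 0.43  0.44 -0.95  2.08  0.48  0.85 -1.05]
-1 B [ 0.39  0.47 -0.37  2.24  0.36  0.49 -0.51]
-1 pin [ 0.69  0.76 -0.61  1.89 -0.5   0.64  0.39]
-1 pre [ 0.79  0.66 -0.62  1.85 -0.47  0.81  0.37]
-1 tray [ 0.11  0.73 -0.71  1.82  0.63  0.83 -1.16]
-1 pan [ 0.48  0.68 -0.37  1.78  0.34  0.74 -0.31]
1 jar [ 0.79  0.94 -1.19  1.85  1.    1.11  2.  ]
1 A [ 0.55  0.85 -1.19  2.13  1.03  0.95  1.65]
1 Ahi [ 0.58  0.56 -1.18  2.07  0.65  0.95  1.94]
1 B [-0.81  0.98  1.26  2.31 -1.27  0.97 -2.07]
1 pin [ 0.23  0.67  0.    1.92 -1.02  0.86 -2.34]
1 pre [ 0.26  0.58  0.09  1.89 -0.93  1.01 -2.4 ]
1 tray [ 0.39  0.99 -1.2   1.81  1.03  1.13  1.72]
1 pan [-0.01  0.67  0.31  1.82 -0.3   0.7  -2.92]
```

sg=-1 is feasible throughout, so I'll move the jar now.

Run:
```python
from h import *
q=down(-.35)
env.reach([.586,-.053,.24],q); st()
print(env.movel([.586,-.053,.116],velocity=.2,stop_force=12)); st()
env.grip(.03,40); s=st()
env.movel([.584,-.058,.16],velocity=.15); 
env.movel([.44,-.175,.17],velocity=.25)
print(env.movel([.44,-.175,.115],velocity=.12,stop_force=6)); st()
env.grip(.062); env.movel([.44,-.175,.22],velocity=.25); st()
for n in("top","side"):
    im,d=camera(n); np.savez("pics/%s1.npz"%n,im=im,d=d); cv2.imwrite("pics/%s1.png"%n,cv2.resize(im,(800,600)))
```

```text
t 2.56 tcp [ 0.586  -0.0545  0.24  ] F [-0.3  0.8  1.6] op 0.0853 gf 0.0
False
t 3.33 tcp [ 0.5868 -0.053   0.1169] F [-0.2  0.5  0.7] op 0.0852 gf 0.0
t 3.81 tcp [ 0.5867 -0.053   0.1171] F [-0.6 -0.5  6.1] op 0.0407 gf 41.0
True
t 5.60 tcp [ 0.4407 -0.1735  0.1163] F [-0.6  0.  -0.9] op 0.0405 gf 40.4
t 6.50 tcp [ 0.4399 -0.1752  0.2205] F [-1.  -0.4 -0.7] op 0.0618 gf 0.0
```

View pics/side1.png

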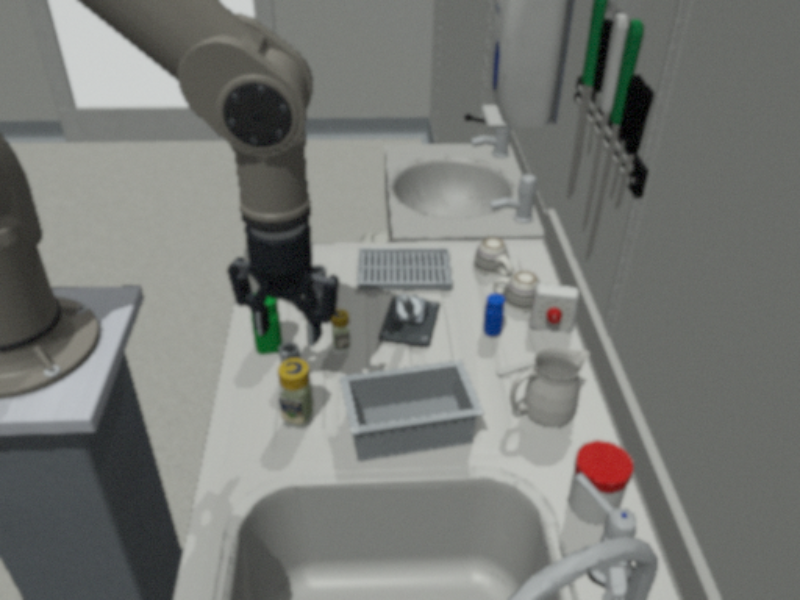

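The jar stands upright at (295,392), but it brushed the pan on the way: the pan now sits skewed around (410,410), so I will remeasure it. Next is the first sleeve, the left one.

```bash
cat >> h.py <<'E'
PSI=YAW-np.pi/2
def shots(tag,names=("top","side")):
    o={}
    for n in names:
        im,d=camera(n); np.savez("pics/%s%s.npz"%(n,tag),im=im,d=d); cv2.imwrite("pics/%s%s.png"%(n,tag),cv2.resize(im,(800,600))); o[n]=(im,d,cloud(n,d))
    return o
def rect(P,za,zb,x0,x1,y0,y1):
    q=P[(P[:,2]>za)&(P[:,2]<zb)&(P[:,0]>x0)&(P[:,0]<x1)&(P[:,1]>y0)&(P[:,1]<y1)]
    r=cv2.minAreaRect((q[:,:2]*1000).astype(np.float32)); return r,len(q)
def cyl(P,c,h=.02):  # ring top of upright sleeve
    q=P[(np.hypot(P[:,0]-c[0],P[:,1]-c[1])<h)&(P[:,2]>.045)&(P[:,2]<.075)]
    f=lambda x:np.clip(np.hypot(q[:,0]-x[0],q[:,1]-x[1]),None,.03)-.0135
    return (q[:,:2].min(0)+q[:,:2].max(0))/2,q[:,2].max(),len(q)
E
python3 - <<'E'
from h import *
env.reach([.46,.1055,.22],down(PSI)); st()
o=shots("2",("top",))
P=o["top"][2].reshape(-1,3)
print("pan",rect(P,.055,.075,.48,.73,-.30,-.10))
print("jar",[ (q[:,:2].mean(0),q[:,2].max(),len(q)) for q in [P[(abs(P[:,0]-.44)<.03)&(abs(P[:,1]+.175)<.03)&(P[:,2]>.088)]]])
print("B",cyl(P,(.427,-.092)))
print(env.movel([.46,.1055,.094],velocity=.2,stop_force=10)); st()
env.grip(.02,50); st()
env.movel([.46,.1055,.24],velocity=.25)
env.reach(PO+PA*.19,tilt(-1)); s=st()
shots("3")
print(PO+PA*.19)
E
```

```text
t 7.68 tcp [0.4601 0.104  0.2195] F [ 0.1 -0.4  0.1] op 0.0620 gf 0.0
pan (((594.70556640625, -196.72647094726562), (176.0582733154297, 108.61356353759766), 9.020859718322754), 1166)
jar [(array([ 0.4400547 , -0.17196223]), np.float64(0.10035370282707615), 299)]
B (array([ 0.42570975, -0.0914257 ]), np.float64(0.06518206304789992), 150)
False
t 8.52 tcp [0.4606 0.1054 0.0946] F [ 0.  -0.6 -0.3] op 0.0618 gf 0.0
t 8.91 tcp [0.4608 0.1056 0.0951] F [-1.1 -1.2  6.4] op 0.0281 gf 48.7
t 10.62 tcp [ 0.5778 -0.0953  0.1866] F [ 0.4  1.5 -0.4] op 0.0284 gf 49.3
[ 0.57863785 -0.09704752  0.18754844]
```

Run:
```python
import cv2,numpy as np
a=cv2.imread("pics/top2.png");b=cv2.imread("pics/top3.png");c=cv2.imread("pics/side3.png")
cv2.imwrite("pics/m3.png",np.hstack([cv2.resize(b[180:420,230:550],(400,300)),cv2.resize(c[180:420,260:580],(400,300))]))
```

```text
(no output)
```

View pics/m3.png

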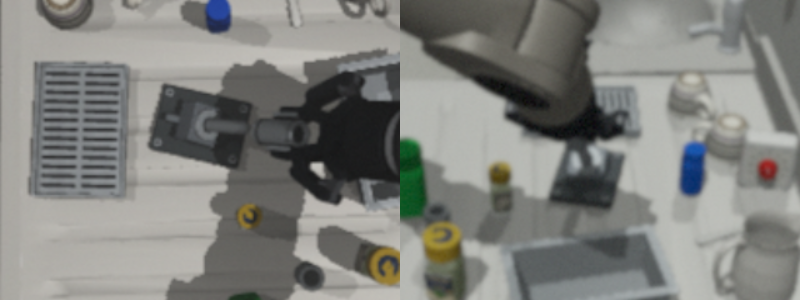

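```bash
cat >> h.py <<'E'
E1=LY; E2=np.cross(PA,LY)
def coords(P): r=P-PO; return r@E1,r@E2,r@PA
def fitcyl(P,lo,hi,rad,gate,seed=(0,0)):
    a,b,s=coords(P); x=np.array(seed,float); tilt=np.zeros(2)
    y=np.r_[x,0,0]; sm=(lo+hi)/2
    dist=lambda y:np.hypot(a-y[0]-y[2]*(s-sm),b-y[1]-y[3]*(s-sm))-rad
    for g in(3*gate,2*gate,gate,gate):
        m=(s>lo)&(s<hi)&(abs(dist(y))<g)
        y=least_squares(lambda y:np.r_[dist(y)[m],y[2:]*.02],y,loss="soft_l1",f_scale=.001).x
    return y.round(4),m.sum(),s[m].min().round(4)
def rel(tag,foot):
    d=np.load("pics/top%s.npz"%tag)["d"]; P=cloud("top",d).reshape(-1,3); P=P[P[:,2]>.04]
    print("pin",fitcyl(P,.02,.062,.008,.004)); print("sleeve",fitcyl(P,foot-.004,foot+.03,.015,.005))
E
python3 - <<'E'
from h import *
rel("3",.096); shots("4",("top",)); st(); rel("4",.096)
E
```

```text
pin (array([-0.    ,  0.0001, -0.0004,  0.0021]), np.int64(85), np.float64(0.0202))
sleeve (array([ 0.0023, -0.0007,  0.0063, -0.007 ]), np.int64(147), np.float64(0.093))
t 10.77 tcp [ 0.5785 -0.094   0.1881] F [ 0.4 -0.8 -1.5] op 0.0282 gf 49.3
pin (array([ 0.0001, -0.0001,  0.0106, -0.0006]), np.int64(85), np.float64(0.0205))
sleeve (array([ 0.0022, -0.0025,  0.0044, -0.0156]), np.int64(141), np.float64(0.0934))
```

Run:
```python
from h import *
env.movel(PO+PA*.186-.0022*E1,velocity=.05); 
for i in range(3):
    s=st(); e=s["tcp_pos"]-PO; print("tool ab",(e@E1).round(4),(e@E2).round(4),(e@PA).round(4)); shots("5%d"%i,("top",)); rel("5%d"%i,.092); env.dwell(.15)
```

```text
t 11.02 tcp [ 0.5815 -0.0939  0.1847] F [-0.3  0.  -0.3] op 0.0283 gf 49.3
tool ab -0.002 -0.001 0.1854
pin (array([-0.0001, -0.0002,  0.0124,  0.0076]), np.int64(84), np.float64(0.02))
sleeve (array([-0.001 , -0.0011,  0.021 , -0.0095]), np.int64(134), np.float64(0.0909))
t 11.22 tcp [ 0.5814 -0.095   0.1846] F [ 0.3  0.1 -0.9] op 0.0284 gf 49.3
tool ab -0.0022 -0.0001 0.186
pin (array([-0.    , -0.    , -0.003 , -0.0016]), np.int64(80), np.float64(0.0204))
sleeve (array([-0.0014, -0.0001, -0.0112, -0.0022]), np.int64(137), np.float64(0.0922))
t 11.42 tcp [ 0.5813 -0.0952  0.1845] F [-0.3 -0.3 -1. ] op 0.0286 gf 49.3
tool ab -0.0022 0.0001 0.1861
pin (array([-0.0002, -0.0001,  0.0081,  0.0002]), np.int64(86), np.float64(0.0201))
sleeve (array([-0.0012,  0.0002,  0.0082, -0.0216]), np.int64(132), np.float64(0.0905))
```

Run:
```python
from h import *
env.movel(PO+PA*.180-.001*E1,velocity=.05)
hit=env.movel(PO+PA*.090-.001*E1,velocity=.05,stop_force=10)
s=st(); e=s["tcp_pos"]-PO; print(hit,"tool",(e@E1).round(4),(e@E2).round(4),(e@PA).round(4)," F.PA",s["force"]@PA)
```

```text
t 13.43 tcp [ 0.5943 -0.038   0.1147] F [-1.9 -2.4  6.7] op 0.0283 gf 49.8
True tool -0.001 0.0001 0.0949  F.PA 6.953850125771342
```

The first sleeve went fully home (tool at 94.9 mm, so its foot is at the collar) and is therefore clear. It goes to the tray.

Run:
```python
from h import *
env.dwell(.25); s=st(); e=s["tcp_pos"]-PO; print((e@PA).round(4))
shots("6",("top",)); 
env.movel(PO+PA*.235-.001*E1,velocity=.2)
env.reach([.61,.181,.21],down(PSI))
env.movel([.61,.181,.12],velocity=.15)
print(env.movel([.61,.181,.1],velocity=.04,stop_force=6)); st()
env.grip(.05); env.movel([.61,.181,.22],velocity=.25); 
env.reach([.4265,-.0925,.22],down(PSI)); st()
o=shots("7"); P=o["top"][2].reshape(-1,3)
print("tray sleeve",cyl(P,(.61,.181)))
q=P[(np.hypot(P[:,0]-.61,P[:,1]-.181)<.025)&(P[:,2]>.06)]; print(q.min(0),q.max(0))
```

```text
t 13.68 tcp [ 0.5943 -0.038   0.1146] F [-2.6 -2.3  6.5] op 0.0281 gf 49.8
0.0949
True
t 17.12 tcp [0.6105 0.1812 0.1049] F [ 1.  -0.5  3.4] op 0.0283 gf 49.1
t 19.32 tcp [ 0.4276 -0.0916  0.2201] F [-0.2 -0.5 -0.1] op 0.0496 gf 0.0
tray sleeve (array([0.60900069, 0.1815906 ]), np.float64(0.07429713362698882), 161)
[0.59507296 0.16680891 0.06048935] [0.62292842 0.19651934 0.07599312]
```

View pics/side7.png

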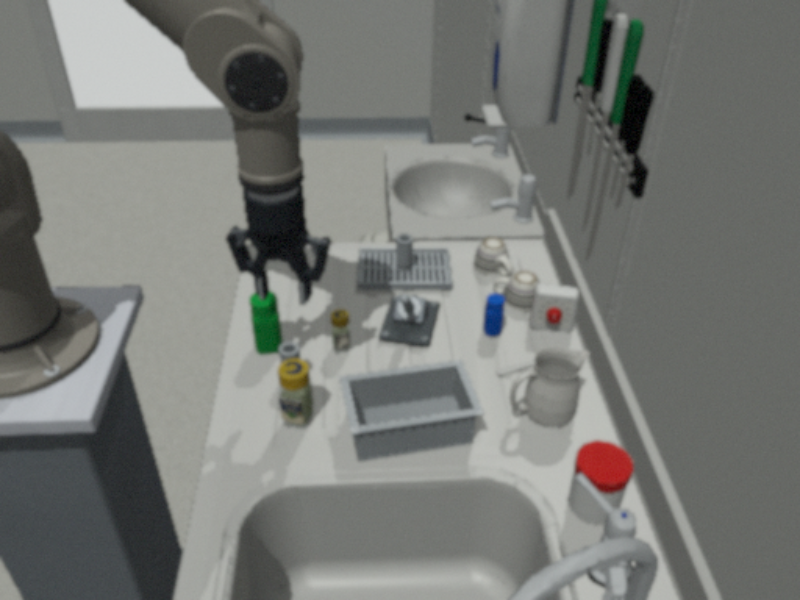

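The first sleeve stands upright on the tray at (404,250), with its top at 74 mm as expected. Now the second sleeve, behind the jar at (289,352).

Run:
```python
from h import *
env.grip(.062)
print(env.movel([.4265,-.0925,.094],velocity=.15,stop_force=10)); st()
env.grip(.02,50); st()
env.movel([.4265,-.0925,.24],velocity=.25)
env.reach(PO+PA*.19-.001*E1,tilt(-1)); env.movel(PO+PA*.186-.001*E1,velocity=.05); env.dwell(.25)
for i in range(3):
    s=env.get_state(); e=s["tcp_pos"]-PO; print("tool",(e@E1).round(4),(e@E2).round(4),(e@PA).round(4)); shots("8%d"%i,("top",)); rel("8%d"%i,.092); env.dwell(.05)
st()
```

```text
False
t 20.69 tcp [ 0.4269 -0.0925  0.0945] F [-0.5  1.2 -0. ] op 0.0623 gf 0.0
t 21.08 tcp [ 0.427  -0.0926  0.0949] F [-0.7 -0.5  7.3] op 0.0295 gf 48.7
tool -0.001 -0.0004 0.1862
pin (array([ 0.0002, -0.0001,  0.0021, -0.0139]), np.int64(81), np.float64(0.0202))
sleeve (array([-0.0002, -0.0003,  0.0483, -0.0234]), np.int64(137), np.float64(0.0909))
tool -0.001 -0.0001 0.1862
pin (array([0.0003, 0.    , 0.002 , 0.0217]), np.int64(82), np.float64(0.0208))
sleeve (array([-0.0004, -0.0001,  0.0126, -0.0101]), np.int64(135), np.float64(0.0908))
tool -0.001 -0.0 0.1861
pin (array([-0.0001,  0.    ,  0.0092,  0.006 ]), np.int64(84), np.float64(0.0201))
sleeve (array([-0.0002, -0.0001, -0.0012, -0.0119]), np.int64(139), np.float64(0.0904))
t 23.37 tcp [ 0.5802 -0.0948  0.1845] F [-0.   0.1 -1.5] op 0.0297 gf 49.4
```

Aligned within 0.5 mm, so I'll insert it.

Run:
```python
from h import *
hit=env.movel(PO+PA*.090-.001*E1,velocity=.05,stop_force=10); env.dwell(.25)
s=st(); e=s["tcp_pos"]-PO; print(hit,"tool",(e@E1).round(4),(e@E2).round(4),(e@PA).round(4)," F.PA",s["force"]@PA)
shots("9",("top",)); rel("9",(e@PA)-.0945)
```

```text
t 24.68 tcp [ 0.5876 -0.0649  0.1471] F [ 0.1 -1.7  4.3] op 0.0296 gf 49.8
True tool -0.001 0.0004 0.1376  F.PA 4.337922831923672
pin (array([ 0.0007, -0.0044,  0.0345, -0.2641]), np.int64(81), np.float64(0.0208))
sleeve (array([-0.0002,  0.0002, -0.015 , -0.0102]), np.int64(115), np.float64(0.0421))
```

It stopped with its foot 43 mm short of the collar, so the pin entered 27 mm, as expected with limescale. It is furred and goes into the skewed pan at (595, -197), 9°.

Run:
```python
from h import *
env.movel(PO+PA*.235-.001*E1,velocity=.2)
c=[.595,-.1965]; q=down(.157)
env.reach([*c,.23],q)
env.movel([*c,.115],velocity=.15)
print(env.movel([*c,.092],velocity=.04,stop_force=6)); st()
env.grip(.052); env.movel([*c,.24],velocity=.2)
env.reach([.45,-.02,.33],down(PSI)); env.dwell(.3); st()
o=shots("10"); P=o["top"][2].reshape(-1,3)
print("pan",rect(P,.055,.075,.48,.73,-.30,-.10)); print("B",cyl(P,c,.025)); print("A",cyl(P,(.61,.181)))
q=P[(abs(P[:,0]-.44)<.03)&(abs(P[:,1]+.175)<.03)&(P[:,2]>.088)]; print("jar",q.mean(0),len(q))
```

```text
True
t 27.46 tcp [ 0.5952 -0.1966  0.098 ] F [-0.4  0.2  6.6] op 0.0295 gf 50.8
t 29.94 tcp [ 0.4503 -0.0205  0.3296] F [ 0.3 -0.2  0.1] op 0.0520 gf 0.0
pan (((594.7591552734375, -196.97598266601562), (176.3958282470703, 108.82075500488281), 8.81335735321045), 1306)
B (array([ 0.5932978 , -0.19542714]), np.float64(0.06793146139034266), 153)
A (array([0.60896906, 0.18145321]), np.float64(0.07425110721072596), 162)
jar [ 0.44334566 -0.18458819  0.09640052] 84
```

View pics/side10.png

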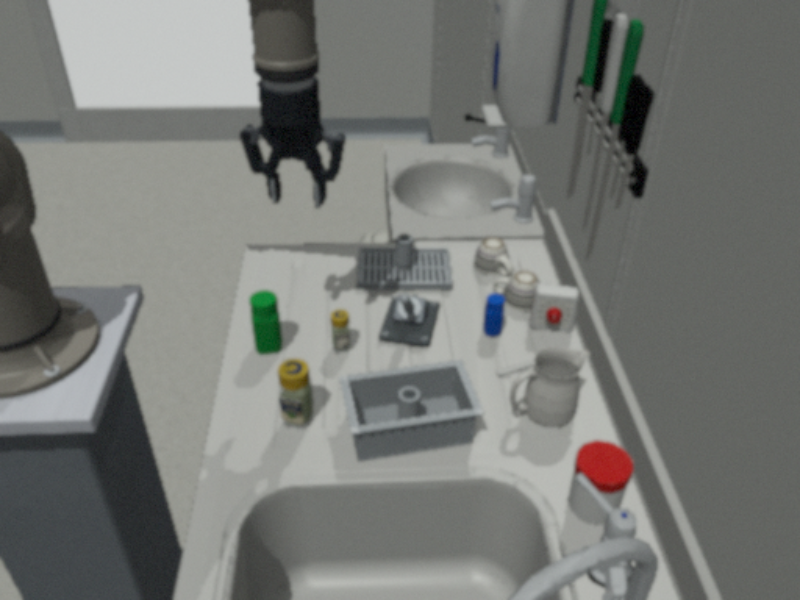

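View pics/top10.png

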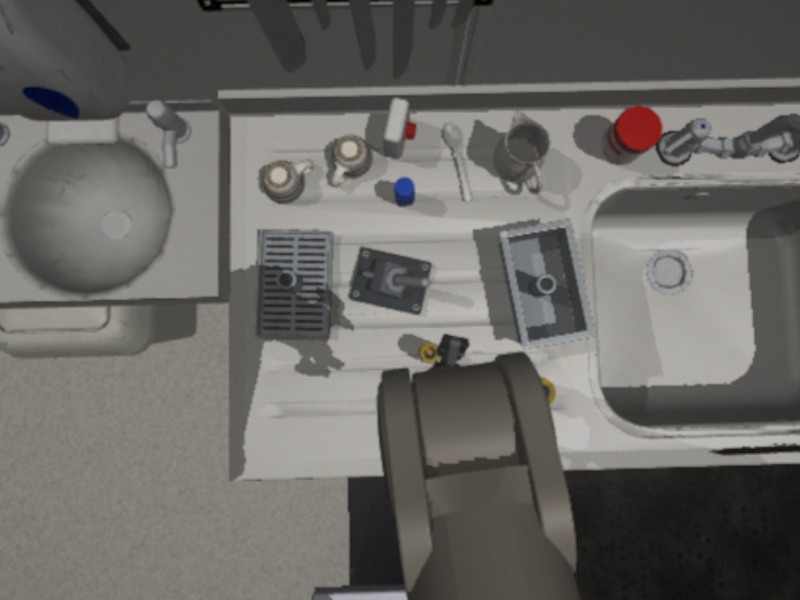

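The clear sleeve stands on the tray (top view, 288,280), the furred one in the pan (546,284), and the jar is upright (side view, 295,392). The cups, jug and spoon have not moved and the gripper is free, so I'm handing in.

```bash
python3 -c "
from h import *
print(job.job_done()); st()"
```

```text
the job is handed in; nothing more can be done
None
the job is handed in; nothing more can be done
```

I handed the job in at about 30 s; no verdict came back. The first sleeve went fully home and stands on the tray, and the second stopped 43 mm short of the collar and is in the pan. The jar stands upright, well over 130 mm from the gauge. On the way it bumped the pan about 9° askew, and I measured the pan again before using it.

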